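# Try a test pin in a shock absorber's eye, then hold it up slanted for inspection

### The arm

A 6-joint arm with a two-finger parallel gripper is mounted at the origin on the work surface. World frame = base frame: x ahead of the robot, y to its left, z up, the work surface at z = 0. Lengths are in m, angles in degrees, forces in N, time in s.
With the tool pointing down it reaches from about 0.275 to 0.775 m from the base axis. Payload 14.6 kg.
Tool frame: the origin (TCP) lies midway between the tips of the shut fingers; the grasp point (between the pads) lies 19 mm behind it (r.grip_depth is the distance from the TCP to the grasp point, in m); z points along the fingers, y is the direction in which the jaws open and shut (so a half turn about z gives the same grasp; the last joint's range is limited). The gripper opens to 85 mm and grips with 20 to 120 N. Pads are 22 mm wide; open, the fingers measure 114 mm over their backs; the gripper's body (76 mm by 85 mm) begins 54 mm behind the grasp point. The pads swing forward as they close: fully open they stand 13 mm farther back than shut.
Start: joints at [64.154, 15.075, -2.767, 72.158, 0, 81.102], TCP at [0.153, 0.502, 0.231] pointing down, gripper open.
Joint ranges: [-151.79, 151.79], [-50.71, 97.33], [-67.44, 78.34], [-121.81, 120.89], [-77.56, 73.72], [-180, 180]. Speed limits (degrees/s): [108.29, 108.29, 147.25, 159.86, 180, 180].

### API

Orientations are given as [roll, pitch, yaw] about the fixed x, y, z axes, in that order (R = Rz(yaw) Ry(pitch) Rx(roll)).
In Python, from workcell import get_obs, cams, r gives the robot as it stands.
- The arm moves only by the tool jog_arm, never from a script. Its argument "rows" is text: rows parted by semicolons, each of 7 numbers parted by spaces: the shift along the tool's x, y, z in mm, then the turn, a rotation vector about the tool's x, y, z in rad, then the opening, from 0 (shut) to 1 (fully open). A call has 1 to 5 rows; each row is the pose to reach, as a shift and turn from the pose commanded when the call began, along the tool's axes at that moment; what a row does not reach only later rows make up. A row lasts 1/8 s, in which the tool goes at most 62.5 mm and 10.7 degrees, less where a joint would pass 70% of its speed; a pose out of reach is approached as far as the arm can. A call with a gripper value outside its range is refused whole. The fingers move at their own pace and stop on an object; "newtons" is the grip in N (left out, the last holds). Time passes only in rows, so rows that repeat a pose let the fingers close. It gives the time, the measured TCP pose, the force and the opening at its end, in the units of the state.
- get_obs(): the state, without advancing time (a new reading comes with each control period).
- cams.capture(name): name is "scene" or "top"; returns the picture (420x560x3 uint8, red, green, blue); there is no depth.
- cams.get_calibration(name): a dict with "intrinsics" (3x3 intrinsics, pixels), "eye" and "rotation" of the camera in the world. Camera axes: x right, y down, z forward; pixel columns grow to the right and rows downward; lengths in m; the calibration is good to about 2 mm. A picture is of the moment at which its call begins. get_calibration takes no time and is no camera call.
- r.job_done(): hands the job in, once; it reports no verdict.
Trained networks look in the newest picture that a camera, given by its name, has taken for a name from the list of things; names that differ only in an ending like _2 or _b are one class to them, and where a whole thing is asked for, a point or a joint stands for the part that bears it (a point fixed in the world has none). Each returns a list of dicts, best first, with "p" (0 to 1); they miss things now and then, are a little off and sometimes report something else, mostly with a low value. They report only what shows in the picture. A call takes as long as a camera call. They do not tell look-alikes from the thing itself.
- cams.silhouettes(camera, name): "pixels" (420x560 bool, what is visible of it) and "box" ([left, top, width, height] in pixels, round what is visible of it).
The state is a dict: "clock": time; "joints": joint angles; "qd": joint speeds; "joint_torque": joint torques, N m; "tool_pos": TCP position; "tool_rot": TCP orientation; "wrist_force": force on the tool from outside, world axes, zero at the start; "ft_torque": the same for the moment, N m; "gripper_width": finger opening in m.
Only numpy, scipy, OpenCV 4.12 (cv2) and the standard library are available. Lean on these libraries where they do the work, as an engineer would, in place of code of your own. Each camera call takes 0.05 s, during which the arm holds its last target. There are 200 camera calls.

### The job

Check the mounting eye of the shock absorber: take the test pin with the plain straight handle (not the drift with the mushroom head) out of the wooden block, pass its nose right through the near eye so that the tip comes out underneath, and draw it out again. Then tip the pin to a slant of 45 degrees, nose lower than handle, so that the nose can be inspected, and finish while still holding it so, steady and at least 20 cm above the bench. Do not disturb the drift, the jar or the loose bushing.

Things in the scene. Friction and masses are not known exactly. Their poses are not given: they have to be found in the camera images.
- pin_grip (a point): centre of the handle of the test pin (bare metal, round, 120 mm long, about 0.13 kg), standing nose down in the block. Handle a plain cylinder 24 mm diameter, 64 mm long, flat top 32 mm above this point. Under it a collar, 30 mm diameter, 6 mm thick, its underside (38 mm below this point) resting on the block. z runs along the pin from tip to handle, up at the start
- pin_tip (a point): tip of the test pin's nose, on its axis, 88 mm below pin_grip; same axes. The nose below the collar is 12 mm in diameter and 50 mm long, its last 9 mm a cone narrowing to 5 mm
- rack: fixed light-wood block, 70 x 170 x 60 mm high, with two vertical bores, 16 mm diameter, 55 mm deep, at y = -45 and +45 mm of its frame; one holds the test pin, the other the drift (either way round). Origin at the centre of its underside on the bench, z up
- eye (a point): centre of the near eye of a black and metal shock absorber, 250 mm long, fixed lying in a bench cradle, this eye towards the robot. The eye: metal ring 36 mm outside, 24 mm thick, vertical through bore 16 mm; this point is on the bore's axis half-way, 55 mm above the bench, free beneath. z up; x along the shock absorber away from this eye; its body (top 80 mm above the bench) begins 85 mm along x
- drift_mid (a point): bystander: centre of the drift in the block's other bore, bare metal like the pin, same nose and collar, but a thin 18 mm handle ending in a mushroom head 42 mm wide, top 130 mm above the bench; 60 mm above its tip, z up
- jar_mid (a point): bystander: centre of a closed grease jar, 54 mm diameter, 65 mm high, standing on the bench
- bush_mid (a point): bystander: centre of a loose steel bushing, 32 mm diameter, 22 mm high, standing on the bench
Mind the look-alikes: they are no part of the job. Leave any purple look-alike of the rack alone.

How it is judged (in metres and radians):
On the way, in this order (a step that is already met when the one before it is completed fails the run):
1. the test pin is drawn out of the block: its tip is above the block's top (height (world z) of pin_tip above 0.065 m), for 0.1 s.
2. the nose is right through the near eye: tip at least 2 mm below the eye's underside, on its axis, pin upright (z of pin_tip in the frame of eye below -0.014 m and horizontal distance between pin_tip and eye below 0.008 m and horizontal distance between pin_grip and eye below 0.03 m), for 0.1 s.
3. the pin is drawn up out of the eye again (z of pin_tip in the frame of eye above 0.015 m), for 0.1 s.
At the end, for the whole second after the job is handed in: the test pin is held by the fingers alone, still (under 30 mm/s), its handle's centre more than 190 mm above the bench, its axis 30 to 60 degrees from vertical with the nose lower than the handle; drift, jar and bushing within 30 mm of where they were (height (world z) of pin_grip above 0.19 m and angle between pin_grip's own z axis and vertical between 0.52 and 1.05 rad and contact force between pin and the fingers above 1 N and contact force between pin and rack below 0.1 N and contact force between pin and shock below 0.1 N and linear speed of pin below 0.03 m/s and distance of each of drift_mid, jar_mid, bush_mid from where it was at the start of the episode below 0.03 m); the arm keeps its last pose, push and grip.
It fails at once if the drift, the jar or the bushing is moved by more than 30 mm (distance of any of drift_mid, jar_mid, bush_mid from where it was at the start of the episode above 0.03 m).
It also fails if it takes over 51 s, if anything falls off the work surface, if the arm or the gripper's body presses on something with over 40 N, if the wrist force passes 120 N, or if a joint passes its speed limit or range.

## Working session

There is one attempt and no reset: what is moved stays moved. The work goes in short steps, Python scripts to look and compute and a tool call to move; the robot and the scene stay as the last step left them, time stands still between calls to the robot, and variables do not carry over. Pictures are saved under pics/ and viewed, about 8 in all and at most 12, crops included, and the job is handed in when it is done.

Besides the shell and the picture viewer there is one more tool, called after "Request:" as a command line: name --argument value ..., lists and objects as JSON in quotes. jog_arm: Moves the arm, as the interface text tells. Its arguments: {"type":"object","properties":{"rows":{"type":"string"},"newtons":{"type":"number"}},"required":["rows"]}

```bash
mkdir -p pics; ls; python3 - <<'E'
from workcell import get_obs,cams,r
import cv2,numpy as np
o=get_obs(); print({k:np.round(v,3).tolist() for k,v in o.items()}, r.grip_depth)
for c in('scene','top'):
    im=cams.capture(c); cv2.imwrite(f'pics/{c}0.png',im[:,:,::-1])
    k=cams.get_calibration(c); print(c,{a:np.round(b,4).tolist() for a,b in k.items()})
    for n in('pin_grip','rack','eye','drift_mid','jar_mid','bush_mid'):
        print(n,[(d['box'],round(d['p'],2)) for d in cams.silhouettes(c,n)])
E
```

```text
pics
{'clock': 0.0, 'joints': [64.154, 15.1, -2.804, 72.158, -0.002, 81.102], 'qd': [-0.051, -0.079, 0.064, 0.027, -0.101, 0.059], 'joint_torque': [0.004, -63.761, 38.457, 0.014, 0.0, -0.0], 'tool_pos': [0.153, 0.502, 0.231], 'tool_rot': [-179.939, -0.007, 163.052], 'wrist_force': [-0.893, -0.642, 1.312], 'ft_torque': [-0.021, -0.003, 0.011], 'gripper_width': 0.086} 0.0187
scene {'intrinsics': [[533.1359, 0.0, 271.2162], [0.0, 533.1359, 204.9833], [0.0, 0.0, 1.0]], 'eye': [1.1952, -0.5833, 0.8333], 'rotation': [-130.9956, -0.8413, 50.6004]}
pin_grip [([182.2, 212.0, 12.8, 32.7], 0.78)]
rack [([131.3, 225.8, 85.5, 80.3], 0.93), ([159.2, 293.7, 101.5, 96.2], 0.62)]
eye [([346.5, 161.7, 80.1, 77.3], 0.56)]
drift_mid []
jar_mid [([277.0, 220.4, 26.9, 33.6], 0.62)]
bush_mid [([253.4, 193.7, 10.9, 12.1], 0.69)]
top {'intrinsics': [[411.0692, 0.0, 279.4348], [0.0, 411.0692, 204.9856], [0.0, 0.0, 1.0]], 'eye': [0.4394, 0.0062, 1.0101], 'rotation': [-174.1318, -0.1048, -90.6434]}
pin_grip [([362.6, 213.9, 24.2, 14.4], 0.7)]
rack [([365.1, 116.7, 76.0, 41.1], 0.92), ([346.9, 194.5, 84.8, 52.1], 0.6)]
eye [([172.6, 110.3, 41.5, 105.0], 0.77), ([364.9, 215.5, 19.4, 12.0], 0.33)]
drift_mid [([405.6, 200.1, 19.9, 21.0], 0.89)]
jar_mid [([278.5, 167.3, 21.6, 26.4], 0.9)]
bush_mid [([271.4, 239.7, 2.7, 13.6], 0.46)]
```

```bash
python3 - <<'E'
import cv2,numpy as np
a=cv2.imread('pics/scene0.png');b=cv2.imread('pics/top0.png')
a=cv2.resize(a[120:400,120:440],None,fx=2.5,fy=2.1429,interpolation=cv2.INTER_CUBIC) if 0 else cv2.resize(a[130:400,120:440],None,fx=2.2,fy=2.2,interpolation=cv2.INTER_CUBIC)
b=cv2.resize(b[90:290,140:460],None,fx=2.5,fy=2.5,interpolation=cv2.INTER_CUBIC)
cv2.imwrite('pics/s1.png',a);cv2.imwrite('pics/t1.png',b)
E
```

```text
(no output)
```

View pics/s1.png

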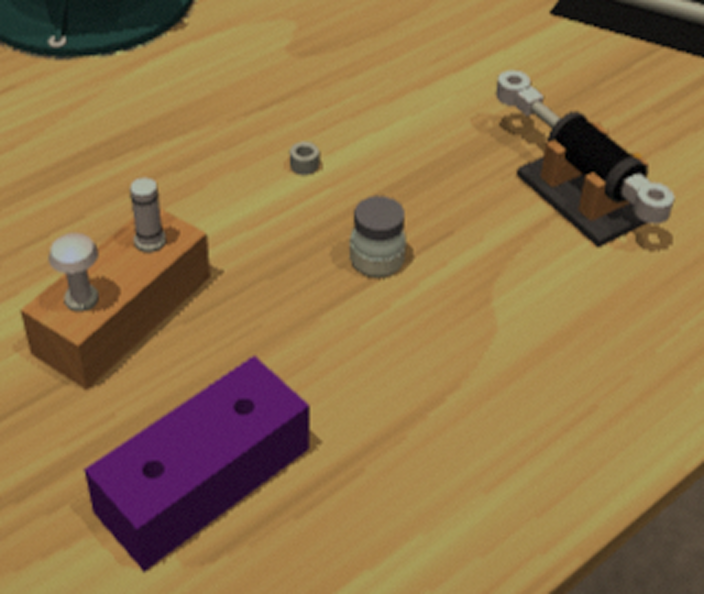

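View pics/t1.png

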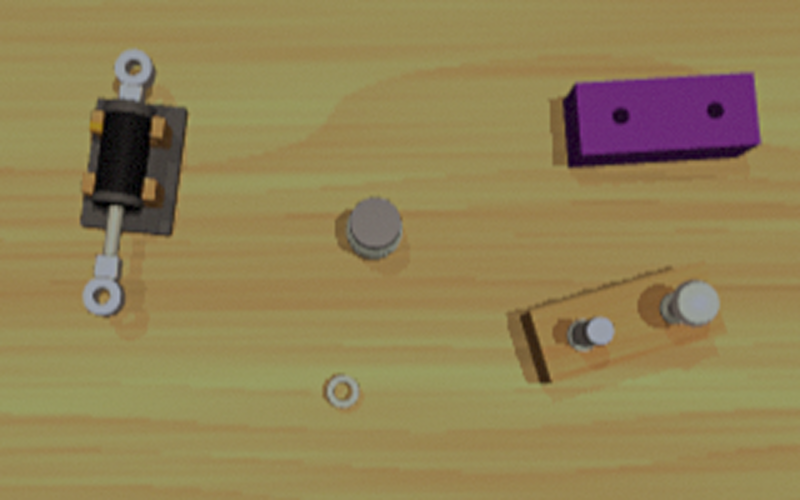

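Test pin: the plain cylinder, scene full-frame ≈(186,216), top ≈(380,222). The drift with the mushroom head is the bystander, at scene (154,245) and top (418,211). The near eye is the rod-end ring at scene (353,169) and top (181,208), because image-down in the top view points to the robot. The wooden block is the one to use; the purple one is the look-alike. Next I measure precisely.

```bash
cat > h.py <<'E'
import numpy as np,cv2
from scipy.spatial.transform import Rotation as R
from workcell import get_obs,cams,r
def cal(c):
    k=cams.get_calibration(c);M=R.from_euler('xyz',k['rotation'],degrees=True).as_matrix()
    return np.array(k['intrinsics']),np.array(k['eye']),M
def ray(c,px,z):
    K,e,M=cal(c);d=M@np.linalg.solve(K,[px[0],px[1],1]);return e+d*(z-e[2])/d[2]
def proj(c,p):
    K,e,M=cal(c);q=K@(M.T@(np.array(p)-e));return q[:2]/q[2]
def grab(c,name,f,box):
    im=cams.capture(c)[:,:,::-1];cv2.imwrite(f'pics/{name}.png',im)
    x0,y0,x1,y1=box;return im
E
python3 - <<'E'
from h import *
print('pin',ray('scene',(120+145/2.2,130+186/2.2),.13),ray('top',(380,222),.13))
print('drift',ray('scene',(120+74/2.2,130+247/2.2),.128),ray('top',(418,211),.13))
print('eye',ray('scene',(120+513/2.2,130+84/2.2),.067),ray('top',(181.2,208.4),.067))
print('jar',ray('top',(290,181),.065)); print('bush',ray('top',(277,246.5),.022))
a=cv2.imread('pics/scene0.png');b=cv2.imread('pics/top0.png')
f=lambda im,x,y,w=15:cv2.resize(im[y-w:y+w,x-w:x+w],(390,390),interpolation=cv2.INTER_CUBIC)
cv2.imwrite('pics/z.png',np.vstack([np.hstack([f(a,186,222),f(b,378,222)]),np.hstack([f(a,353,169),f(b,181,208)])])[:, :])
cv2.imwrite('pics/z.png',cv2.resize(cv2.imread('pics/z.png'),(600,600)))
E
```

```text
pin [ 0.4943219  -0.21104757  0.13      ] [ 0.49078132 -0.21159737  0.13      ]
drift [ 0.52037365 -0.29838345  0.128     ] [ 0.51354332 -0.29420534  0.13      ]
eye [0.5391092  0.22363949 0.067     ] [0.53090086 0.22977828 0.067     ]
jar [ 0.59230834 -0.02177909  0.065     ]
bush [0.44119233 0.01023263 0.022     ]
```

View pics/z.png

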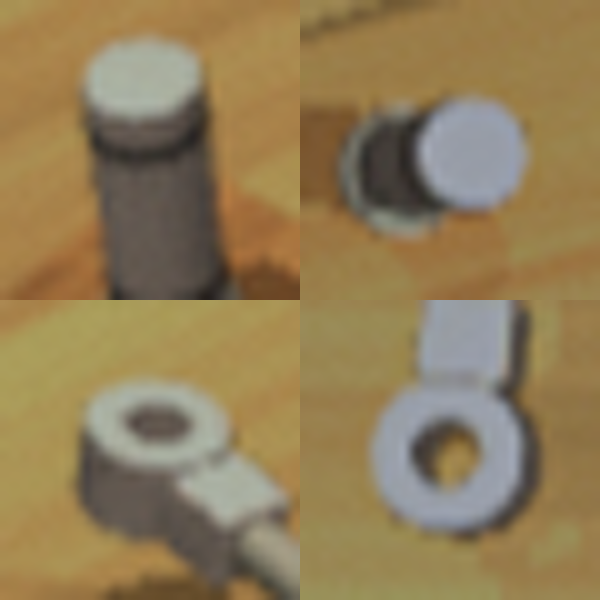

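```bash
python3 - <<'E'
from h import *
print('pin',ray('scene',(185.05,214.5),.13),ray('top',(379.65,221.85),.13))
print('eye',ray('scene',(353.25,165.8),.067),ray('top',(180.3,208.0),.067))
import numpy as np
o=get_obs();M=R.from_euler('xyz',o['tool_rot'],degrees=True).as_matrix();print(M.round(3))
d=np.array([.5135-.4908,-.294+.2116]);print('rack axis yaw',np.degrees(np.arctan2(d[1],d[0])))
E
```

```text
pin [ 0.49316286 -0.21229215  0.13      ] [ 0.49111153 -0.21085825  0.13      ]
eye [0.53257201 0.23065057 0.067     ] [0.5318495  0.23186276 0.067     ]
[[-0.957  0.292  0.   ]
 [ 0.292  0.957  0.   ]
 [ 0.     0.    -1.   ]]
rack axis yaw -74.5978939859657
```

Request:
jog_arm --rows "42 -46 0 0 0 0 1; 84 -92 0 0 0 0 1; 126 -138 0 0 0 0 1; 168 -184 0 0 0 0 1; 210 -230 0 0 0 0 1"

```text
clock: 1.32
tool_pos: [-0.1162, 0.3422, 0.2315]
tool_rot: [180.0, -0.0, 163.0]
wrist_force: [-0.6, 1.1, 0.6]
gripper_width: 0.0855
```

I had the sign of tool x wrong, so I'm going back round the base with clearance.

Request:
jog_arm --rows "-58 14 0 0 0 0 1; -116 28 0 0 0 0 1; -174 42 0 0 0 0 1; -232 56 0 0 0 0 1; -290 70 0 0 0 0 1"

```text
clock: 1.95
tool_pos: [0.1774, 0.3258, 0.2316]
tool_rot: [179.9, 0.0, 163.1]
wrist_force: [0.2, 2.3, 0.6]
gripper_width: 0.0849
```

Request:
jog_arm --rows "-45 -42 0 0 0 0 1; -90 -84 0 0 0 0 1; -135 -126 0 0 0 0 1; -180 -168 0 0 0 0 1; -225 -210 0 0 0 0 1"

```text
clock: 2.58
tool_pos: [0.3136, 0.0888, 0.2316]
tool_rot: [180.0, 0.1, 163.1]
wrist_force: [1.3, 0.7, -0.2]
gripper_width: 0.0854
```

Request:
jog_arm --rows "-45 -42 0 0 0 0.18 1; -90 -84 0 0 0 0.36 1; -135 -126 0 0 0 0.54 1; -180 -168 0 0 0 0.72 1; -225 -210 0 0 0 0.9 1"

```text
clock: 3.2
tool_pos: [0.4678, -0.1782, 0.2314]
tool_rot: [180.0, 0.0, 111.1]
wrist_force: [0.5, 0.4, 0.8]
gripper_width: 0.0856
```

```bash
cat >> h.py <<'E'
def to(p,yaw=None):
    o=get_obs();M=R.from_euler('xyz',o['tool_rot'],degrees=True).as_matrix()
    print('clock',o['clock'],'pos',np.round(o['tool_pos'],4),'rot',np.round(o['tool_rot'],2),'j',np.round(o['joints'],1),'F',np.round(o['wrist_force'],1),'w',o['gripper_width'])
    print('shift mm',(M.T@(np.array(p)-o['tool_pos'])*1000).round(1))
    if yaw is not None: print('turn',(M.T@R.from_euler('xyz',[180,0,yaw],degrees=True).as_matrix()).round(3).tolist(), R.from_matrix(M.T@R.from_euler('xyz',[180,0,yaw],degrees=True).as_matrix()).as_rotvec().round(3))
E
python3 -c "
from h import *
to([.492,-.2115,.16],105.4)"
```

```text
clock 3.2 pos [ 0.4678 -0.1782  0.2314] rot [1.7998e+02 2.0000e-02 1.1111e+02] j [-30.2  12.6  -6.1  71.2   0.   38.7] F [0.5 0.4 0.8] w 0.08563173024669908
shift mm [-39.8  10.6  71.4]
turn [[0.995, -0.1, 0.0], [0.1, 0.995, -0.0], [-0.0, 0.0, 1.0]] [0.  0.  0.1]
```

Request:
jog_arm --rows "0 0 0 0 0 0 1; 0 0 0 0 0 0 1"

```text
clock: 3.45
tool_pos: [0.4667, -0.1757, 0.2311]
tool_rot: [-180.0, -0.0, 111.5]
wrist_force: [-1.0, -0.3, 0.4]
gripper_width: 0.0855
```

```bash
python3 -c "
from h import *
to([.492,-.2115,.16],105.4)"
```

```text
clock 3.45 pos [ 0.4667 -0.1757  0.2311] rot [-1.7998e+02 -4.0000e-02  1.1152e+02] j [-30.   12.5  -6.3  71.2   0.   38.5] F [-1.  -0.3  0.4] w 0.08551768118596233
shift mm [-42.6  10.5  71.1]
turn [[0.994, -0.107, -0.001], [0.107, 0.994, 0.0], [0.001, -0.0, 1.0]] [-0.    -0.001  0.107]
```

Request:
jog_arm --rows "-21 5 0 0 0 0.054 1; -42.6 10.5 20 0 0 0.107 1; -42.6 10.5 71 0 0 0.107 1; -42.6 10.5 71 0 0 0.107 1; -42.6 10.5 71 0 0 0.107 1"

```text
clock: 4.08
tool_pos: [0.4927, -0.2113, 0.1623]
tool_rot: [179.9, 0.1, 105.4]
wrist_force: [0.1, -0.2, -0.0]
gripper_width: 0.0854
```

```bash
python3 - <<'E'
from h import *
to([.492,-.2115,.079],105.4)
a=cams.capture('scene')[:,:,::-1];b=cams.capture('top')[:,:,::-1]
cv2.imwrite('pics/g.png',np.hstack([cv2.resize(a[150:270,130:250],(400,400)),cv2.resize(b[150:270,310:430],(400,400))]))
E
```

```text
clock 4.075 pos [ 0.4927 -0.2113  0.1623] rot [1.7994e+02 6.0000e-02 1.0543e+02] j [-31.9  17.8  -9.7  62.3   0.   42.6] F [ 0.1 -0.2 -0. ] w 0.08542900525145622
shift mm [ 0.1 -0.8 83.3]
turn [[1.0, -0.001, 0.001], [0.001, 1.0, -0.001], [-0.001, 0.001, 1.0]] [0.001 0.001 0.001]
```

View pics/g.png

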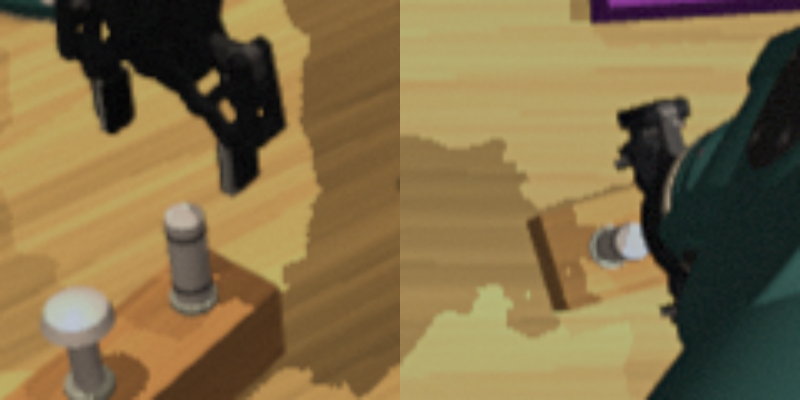

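The fingers straddle the pin: tips at (110,130) and (240,190) in the left crop, pin top at (185,215). Lowering now, then closing.

Request:
jog_arm --rows "0 -0.5 30 0 0 0 1; 0 -0.5 60 0 0 0 1; 0 -0.5 83 0 0 0 1; 0 -0.5 83 0 0 0 1; 0 -0.5 83 0 0 0 1"

```text
clock: 4.8
tool_pos: [0.4927, -0.2123, 0.0789]
tool_rot: [179.9, 0.1, 105.4]
wrist_force: [-0.2, -0.9, 1.3]
gripper_width: 0.0857
```

Request:
jog_arm --rows "0 0 0 0 0 0 0.2; 0 0 0 0 0 0 0.2; 0 0 0 0 0 0 0.2; 0 0 0 0 0 0 0.2; 0 0 0 0 0 0 0.2" --newtons 50

```text
clock: 5.42
tool_pos: [0.492, -0.212, 0.0776]
tool_rot: [180.0, 0.0, 105.4]
wrist_force: [-0.3, 1.0, 6.2]
gripper_width: 0.0229
```

Request:
jog_arm --rows "0 0 0 0 0 0 0; 0 0 -15 0 0 0 0; 0 0 -45 0 0 0 0; 0 0 -90 0 0 0 0; 0 0 -120 0 0 0 0" --newtons 60

```text
clock: 6.05
tool_pos: [0.4921, -0.212, 0.199]
tool_rot: [180.0, 0.0, 105.4]
wrist_force: [0.0, -0.1, -1.3]
gripper_width: 0.0225
```

```bash
python3 - <<'E'
from h import *
to([.532,.231,.2])
a=cams.capture('scene')[:,:,::-1]
cv2.imwrite('pics/l.png',cv2.resize(a[130:270,120:260],(560,560),interpolation=cv2.INTER_CUBIC))
E
```

```text
clock 6.05 pos [ 0.4921 -0.212   0.199 ] rot [1.7996e+02 4.0000e-02 1.0536e+02] j [-32.   16.8  -5.4  67.8  -0.   42.6] F [ 0.  -0.1 -1.3] w 0.022453867392427634
shift mm [416.6 155.8  -1.2]
```

View pics/l.png

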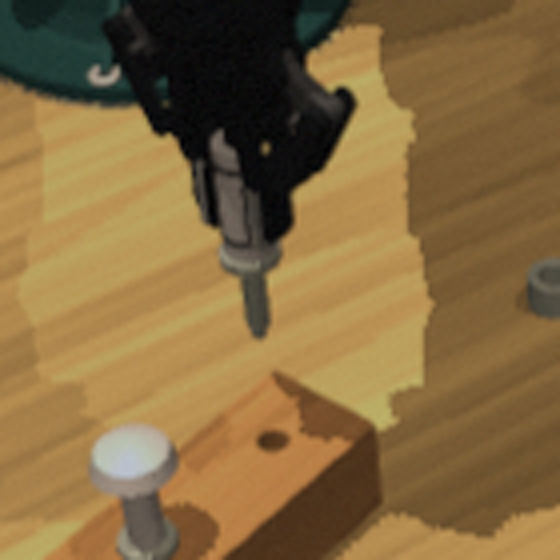

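The pin is held upright and clear of the block. Its tip at (185,214) matches the predicted position. Moving over the eye.

Request:
jog_arm --rows "52 19.5 0 0 0 0 0; 104 39 0 0 0 0 0; 156 58.5 0 0 0 0 0; 208 78 0 0 0 0 0; 260 97.5 0 0 0 0 0"

```text
clock: 6.72
tool_pos: [0.5169, 0.0664, 0.1971]
tool_rot: [-180.0, -0.0, 105.3]
wrist_force: [0.7, 0.1, -1.5]
gripper_width: 0.0226
```

Request:
jog_arm --rows "52 19.5 0 0 0 0 0; 104 39 0 0 0 0 0; 156.6 58.3 20 0 0 0 0; 156.6 58.3 40 0 0 0 0; 156.6 58.3 40 0 0 0 0"

```text
clock: 7.35
tool_pos: [0.5308, 0.2312, 0.1558]
tool_rot: [-179.8, 0.0, 105.4]
wrist_force: [0.2, -0.2, -1.2]
gripper_width: 0.0226
```

```bash
python3 - <<'E'
from h import *
to([.532,.231,.155])
a=cams.capture('scene')[:,:,::-1];b=cams.capture('top')[:,:,::-1]
p=np.array(get_obs()['tool_pos'])+[0,0,.0187-.088];print('pred tip',p,proj('scene',p),proj('top',p),'eye top',proj('scene',[.532,.231,.067]))
cv2.imwrite('pics/e.png',np.hstack([cv2.resize(a[130:190,323:383],(540,540),interpolation=cv2.INTER_CUBIC),cv2.resize(b[170:250,150:230],(260,540))]))
E
```

```text
clock 7.35 pos [0.5308 0.2312 0.1558] rot [-1.7982e+02  1.0000e-02  1.0541e+02] j [15.5 22.3 -3.8 64.1 -0.  90.1] F [ 0.2 -0.2 -1.2] w 0.02258709652095688
shift mm [-0.5  1.1  0.8]
pred tip [0.53190076 0.2306516  0.08839606] [354.08655809 158.44045046] [178.57653257 207.06932001] eye top [353.17927999 165.6337077 ]
```

View pics/e.png

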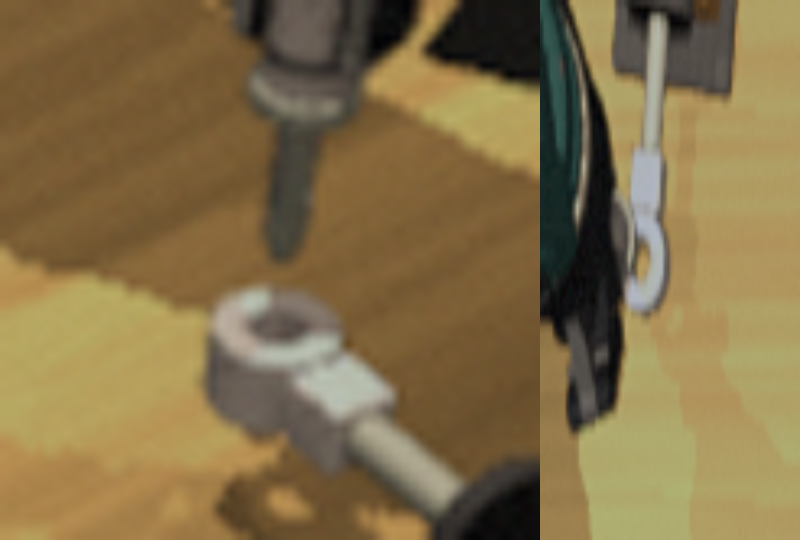

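The tip is at crop (284,258), right over the bore at (280,325), and agrees with prediction to within 0.5 px. Lowering while watching the force.

Request:
jog_arm --rows "0 0 8 0 0 0 0; 0 0 16 0 0 0 0; 0 0 22 0 0 0 0; 0 0 28 0 0 0 0; 0 0 32 0 0 0 0"

```text
clock: 8.07
tool_pos: [0.5318, 0.231, 0.1249]
tool_rot: [-180.0, 0.0, 105.4]
wrist_force: [0.9, 0.1, -1.7]
gripper_width: 0.0227
```

No contact and the tip is inside the bore, so I continue to about 21 mm below the eye centre.

Request:
jog_arm --rows "0 0 8 0 0 0 0; 0 0 15 0 0 0 0; 0 0 22 0 0 0 0; 0 0 22 0 0 0 0; 0 0 22 0 0 0 0"

```text
clock: 8.7
tool_pos: [0.5319, 0.2311, 0.1034]
tool_rot: [180.0, 0.0, 105.4]
wrist_force: [0.3, -0.6, -0.8]
gripper_width: 0.0227
```

```bash
python3 - <<'E'
from h import *
to([.532,.231,.155])
a=cams.capture('scene')[:,:,::-1]
p=np.array(get_obs()['tool_pos'])+[0,0,.0187-.088];print('pred tip',p)
cv2.imwrite('pics/e2.png',cv2.resize(a[130:190,323:383],(540,540),interpolation=cv2.INTER_CUBIC))
E
```

```text
clock 8.7 pos [0.5319 0.2311 0.1034] rot [179.99   0.   105.36] j [15.4 24.2 -9.4 56.5 -0.  90.1] F [ 0.3 -0.6 -0.8] w 0.022737708640256624
shift mm [ -0.1   0.1 -51.6]
pred tip [0.53199518 0.23105598 0.03422344]
```

View pics/e2.png

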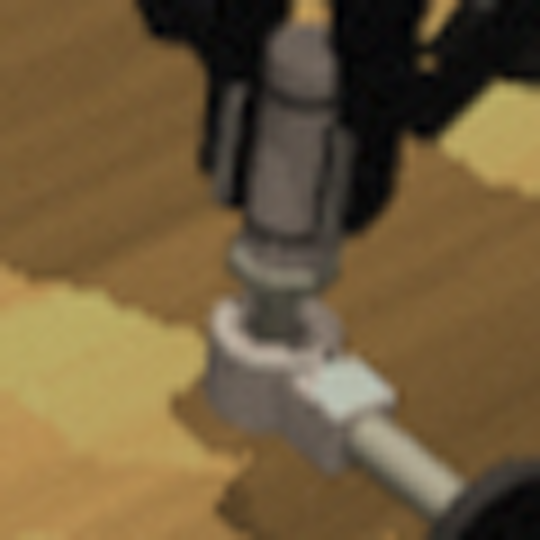

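The nose is through the ring: collar (crop y≈270) just above the bore (y≈325), no side force, tip about 21 mm below the eye centre. Drawing it out.

Request:
jog_arm --rows "0 0 -10 0 0 0 0; 0 0 -30 0 0 0 0; 0 0 -65 0 0 0 0; 0 0 -110 0 0 0 0; 0 0 -150 0 0 0 0"

```text
clock: 9.38
tool_pos: [0.5318, 0.231, 0.2559]
tool_rot: [179.9, 0.0, 105.4]
wrist_force: [0.8, -0.1, -2.4]
gripper_width: 0.0226
```

```bash
python3 - <<'E'
from h import *
to([.532,.231,.255])
o=get_obs();M=R.from_euler('xyz',o['tool_rot'],degrees=True).as_matrix()
az=np.arctan2(.231,.532);print('tangent axis (-sin,cos) in tool, outward tilt = turn about world -> ',M.T@np.array([-np.sin(az),np.cos(az),0])*-np.pi/4)
E
```

```text
clock 9.375 pos [0.5318 0.231  0.2559] rot [179.92   0.   105.36] j [15.4 20.2  8.7 78.3 -0.  90.1] F [ 0.8 -0.1 -2.4] w 0.022600603869871942
shift mm [-0.1  0.2  0.9]
tangent axis (-sin,cos) in tool, outward tilt = turn about world ->  [-7.77534562e-01  1.10861407e-01  1.69184171e-04]
```

Request:
jog_arm --rows "0 0 -5 -0.157 0 0 0; 0 0 -10 -0.314 0 0 0; 0 0 -15 -0.471 0 0 0; 0 0 -20 -0.628 0 0 0; 0 0 -20 -0.785 0 0 0"

```text
clock: 10.0
tool_pos: [0.5319, 0.2312, 0.275]
tool_rot: [135.6, -0.0, 105.4]
wrist_force: [2.2, 0.1, -1.1]
gripper_width: 0.0228
```

Request:
jog_arm --rows "0 0 0 0 0 0 0; 0 0 0 0 0 0 0; 0 0 0 0 0 0 0; 0 0 0 0 0 0 0; 0 0 0 0 0 0 0"

```text
clock: 10.62
tool_pos: [0.5329, 0.2313, 0.273]
tool_rot: [136.1, 0.0, 105.4]
wrist_force: [0.7, -0.7, -1.0]
gripper_width: 0.0227
```

```bash
python3 - <<'E'
from h import *
o=get_obs();M=R.from_euler('xyz',o['tool_rot'],degrees=True).as_matrix();p=np.array(o['tool_pos'])
g=p-M[:,2]*r.grip_depth;t=g+M[:,2]*.088
print(o['clock'],'grip',g.round(3),'tip',t.round(3),'tilt',np.degrees(np.arccos(-M[2,2])).round(2),'w',o['gripper_width'],'qd',np.round(o['qd'],2))
a=cams.capture('scene')[:,:,::-1];print('pred',proj('scene',g),proj('scene',t))
cv2.imwrite('pics/f.png',cv2.resize(a,None,fx=1.4,fy=1.4,interpolation=cv2.INTER_CUBIC))
E
```

```text
10.625 grip [0.52  0.228 0.286] tip [0.579 0.244 0.223] tilt 43.94 w 0.02265383114832465 qd [ 0.04 -0.3  -0.67 -0.29  0.09  0.04]
pred [360.05841346  81.37514373] [381.39552538 115.9322862 ]
```

View pics/f.png

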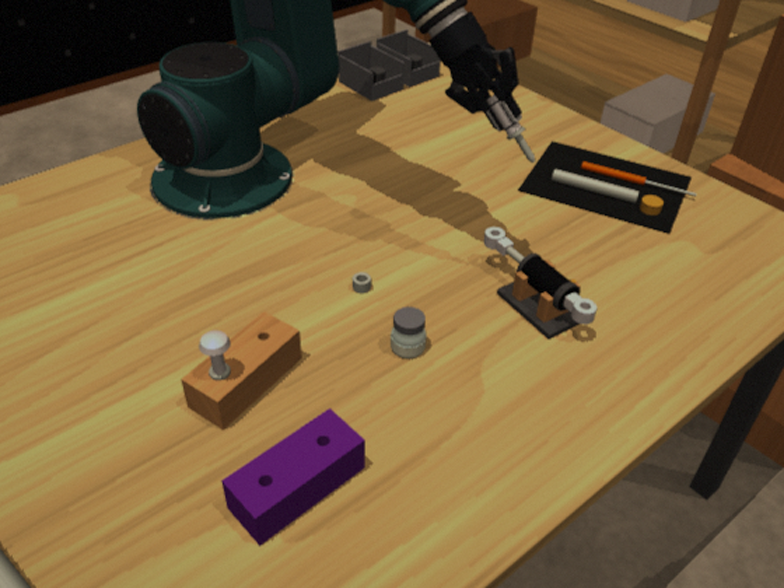

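The pin is slanted with its nose down. The tip at (533,160)/1.4 = (381,114) matches the predicted (381,116). Drift, jar and bushing have not moved. Handing in.

```bash
python3 -c "
from workcell import r
print(r.job_done())"
```

```text
the job is handed in; nothing more can be done
None
```

I took the test pin out of the wooden block and passed its nose down through the near eye. The tip reached about 21 mm below the eye centre, with no contact force felt. I then drew the pin out and tipped it to 44° from vertical, nose down, and handed in at about 10.7 s while holding it still.

- **Final checks:** The handle centre is at about 0.286 m. The finger opening of 22.7 mm fits a firmly held 24 mm handle, and joint speeds are near zero. The tip sits within about 2 px of where it was predicted.
- **Bystanders:** The drift, jar and bushing look unmoved in the last picture. I checked this by eye and did not re-measure it.
- **Slip on the way:** My first jog had the wrong sign on tool x. It swung the arm the wrong way in free air, touched nothing, and I corrected it on the next move.
- **No disagreements:** No check failed. The two cameras agreed to within about 2.5 mm on the pin and eye positions.

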